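# Snap the missing support cap onto the shop scale's spider

## Task

The shop scale stands with its platter off, and one of the four posts that carry the platter has lost its support cap. Pick up the spare cap and press it straight down onto the bare stud until it clicks, then keep pressing so that it sits fully home; don't ram it, the load cell under the posts must not be overloaded. Finish with the fingers still on the cap, holding it pressed firmly down, and leave the other things on the counter where they are.

Things in the scene. Friction and masses are not known exactly. Their poses are not given: they have to be found in the camera images.
- cap_center (a point): the spare support cap, a loose black plastic cup lying mouth down on the counter at the scale's left (+y) side: round, 34 mm across, 22 mm high, flat closed top, straight sides, 18 g. The point is its centre, 11 mm above its lower edge; z is its axis, up. A rounded snap lip runs inside its mouth, 18 mm clear. A levelling foot and a ring nut lie about 0.1 m from it; the three may swap places
- cap: the same cap; origin at the centre of its lower edge, z up along its axis. Grip it across its diameter, at any yaw; it can be pushed down by its gripped sides or on its top
- stud_seat (a point): centre of the flat 29 mm flange of the bare post (any of the four), 110 mm above the counter, on which the cap's lower edge rests when home: cap_center is then 11 mm straight above this point. z up. A white nylon stud of four springy prongs rises from it: 14 mm high, 13 mm across at the tapered tip, 23 mm across at the barb 5 mm above the seat
- stud: the bare post, fixed to the scale; origin at the foot of its 18 mm pillar, 22 mm below stud_seat. A cap set on the stud rests with its lower edge about 9 mm above the seat; pushed down, it resists with up to about 8 to 14 N until 4 to 5 mm above the seat, then the lip passes the barb, the force drops away and the prongs draw the cap down (the click); pushed on, it meets the rigid seat and the force rises again
- scale: the shop scale, fixed, yaw varies: origin under its centre. Black housing 300 mm in x, 290 mm in y, 61 mm high, with a sloping key panel on its -x side out to 235 mm. On it stands an aluminium spider, arms 20 mm wide, tops at 88 mm; four posts at (+-75, +-95) mm in the scale's frame, seats at 110 mm. Three carry fitted caps of the same shape, tops at 132 mm
- foot: levelling foot, loose: rubber disc 38 mm across with a 10 mm threaded stem standing up to 38 mm; origin under its centre
- locknut: flat black ring nut, loose: 38 mm across, 11 mm high, 16 mm hole; origin under its centre
- weight: brass test weight with a neck and knob, loose: 48 mm across, 67 mm high, standing at the scale's right (-y) side; origin under its centre
- screwdriver: screwdriver lying at the right (-y) front of the counter, loose
- labels: paper label roll, loose: 90 mm across, 50 mm high, at the scale's right (-y) side; origin under its centre
- cleaner: white cleaner bottle, loose: 64 mm across, 190 mm high, standing at the scale's left (+y) side, beyond the small parts; origin under its centre
There are look-alikes about, which are no part of the job. What is shaped like the cap but blue or orange is not meant.

How it is judged:
By the outcome, as a careful person would: the job done as asked, in the order asked, and still so for the second after the job is handed in, while the arm keeps its last pose, push and grip.
It also fails if it takes over 45 s, if anything falls off the work surface, if the arm or the gripper's body presses on something with over 40 N, if the wrist force passes 120 N, or if a joint passes its speed limit or range.

## Robot

A 6-joint arm with a two-finger parallel gripper is mounted at the origin on the work surface. World frame = base frame: x ahead of the robot, y to its left, z up, the work surface at z = 0. Lengths are in m, angles in degrees, forces in N, time in s.
With the tool pointing down it reaches from about 0.35 to 0.875 m from the base axis. Payload 4.2 kg.
Tool frame: the origin (TCP) lies midway between the tips of the shut fingers; the grasp point (between the pads) lies 19 mm behind it; z points along the fingers, y is the direction in which the jaws open and shut (so a half turn about z gives the same grasp; the last joint's range is limited). The gripper opens to 87 mm and grips with 3 to 60 N. Pads are 19 mm wide; open, the fingers measure 117 mm over their backs; the gripper's body (75 mm by 190 mm) begins 51 mm behind the grasp point.
Start: joints at [-61.788, 22.042, 0.453, 0, -68.411, -14.817], TCP at [0.145, -0.608, 0.223] pointing down, gripper open.
Joint ranges: [-179.83, 179.83], [-69.29, 118.12], [-61.27, 80.66], [-181.25, 117.63], [-171.15, -9.14], [-177.46, 177.46]. Speed limits (degrees/s): [159.86, 159.86, 180, 180, 180, 180].

## Interface

Orientations are given as a 3x3 rotation matrix whose columns are the frame's x, y, z axes.
In Python, from station import sense, capture, get_calibration, finish_job, spot_in, spot_point gives the robot as it stands.
- The arm moves only by the shell command python3 -m inch 'ROWS'. ROWS is JSON, a list of rows, each an object with "fingers": the finger opening in cm, from 0 to 8.7; "delta_pos": the shift along the tool's x, y, z in cm, a list of three; "spin": the turn about the tool's z in degrees. In form: [{"fingers": fingers, "delta_pos": [dx, dy, dz], "spin": spin}, ...]. A call has 1 to 20 rows; each row is the pose to reach, as a shift and turn from the pose commanded when the call began, along the tool's axes at that moment; what a row does not reach only later rows make up. A row lasts 1/10 s, in which the tool goes at most 50 mm and 8.59 degrees, less where a joint would pass 70% of its speed; a pose out of reach is approached as far as the arm can. A call with a gripper value outside its range is refused whole. The fingers move at their own pace and stop on an object; the grip force is fixed at half the most. Time passes only in rows, so rows that repeat a pose let the fingers close. It gives the time, the measured TCP pose, the force and the opening at its end, in the units of the state.
- sense(): the state, without advancing time (a new reading comes with each control period).
- capture(name): name is "side" or "top"; returns the picture (480x640x3 uint8, red, green, blue); there is no depth.
- get_calibration(name): a dict with "K" (3x3 intrinsics, pixels), "dist" ([k1, k2, p1, p2, k3] as OpenCV has them; the pictures are not rectified), "T" (4x4, takes a point from camera to world coordinates). Camera axes: x right, y up, looking along -z (the intrinsics and any distortion apply to the point x, -y, -z); pixel columns grow to the right and rows downward; lengths in m; the calibration is good to about 2 mm. A picture is of the moment at which its call begins. get_calibration takes no time and is no camera call.
- finish_job(): hands the job in, once; it reports no verdict.
Trained networks look in the newest picture that a camera, given by its name, has taken for a name from the list of things; names that differ only in an ending like _2 or _b are one class to them, and where a whole thing is asked for, a point or a joint stands for the part that bears it (a point fixed in the world has none). Each returns a list of dicts, best first, with "conf" (0 to 1); they miss things now and then, are a little off and sometimes report something else, mostly with a low value. They report only what shows in the picture. A call takes as long as a camera call. They do not tell look-alikes from the thing itself.
- spot_in(camera, target): "extent" ([left, top, right, bottom] as shares, 0 to 1, of the picture: columns of its width, rows of its height, round what is visible of it).
- spot_point(camera, target): "location" ([column, row] as shares, 0 to 1, of the picture: columns of its width, rows of its height: a listed point, or the origin of a listed thing).
The state is a dict: "time_s": time; "joints": joint angles; "joint_velocities": joint speeds; "effort": joint torques, N m; "tcp_pos": TCP position; "ee_rot": TCP orientation; "wrist_force": force on the tool from outside, world axes, zero at the start; "moment": the same for the moment, N m; "gripper_width": opening from 0.0 (shut) to 1.0 (fully open).
Only numpy, scipy, OpenCV 4.12 (cv2) and the standard library are available. Lean on these libraries where they do the work, as an engineer would, in place of code of your own. Each camera call takes 0.05 s, during which the arm holds its last target.

## Working session

There is one attempt and no reset: what is moved stays moved. The work goes in short steps, Python scripts to look and compute and a shell command to move; the robot and the scene stay as the last step left them, time stands still between calls to the robot, and variables do not carry over. Pictures are saved under pics/ and viewed, and the job is handed in when it is done.

```bash
mkdir -p pics; ls; cat > h.py <<'E'
import numpy as np, cv2
from station import sense, capture, get_calibration, spot_in, spot_point
def ray(cam,u,v):
    c=get_calibration(cam);K=np.array(c["K"],float);d=np.array(c["dist"],float);T=np.array(c["T"],float)
    p=cv2.undistortPoints(np.array([[[u,v]]],float),K,d)[0,0]
    return T[:3,3],T[:3,:3]@np.array([p[0],-p[1],-1.0])
def onz(cam,u,v,z):
    o,r=ray(cam,u,v); return o+r*(z-o[2])/r[2]
def proj(cam,P):
    c=get_calibration(cam);K=np.array(c["K"],float);d=np.array(c["dist"],float);T=np.linalg.inv(np.array(c["T"],float))
    q=T[:3,:3]@np.array(P,float)+T[:3,3]
    return cv2.projectPoints(np.array([[q[0],-q[1],-q[2]]]),np.zeros(3),np.zeros(3),K,d)[0][0,0]
def tri(a,b):
    (o1,r1),(o2,r2)=a,b
    A=np.stack([r1,-r2],1);s=np.linalg.lstsq(A,o2-o1,rcond=None)[0]
    p,q=o1+r1*s[0],o2+r2*s[1];return (p+q)/2,np.linalg.norm(p-q)
def save(cam,n):
    im=capture(cam);cv2.imwrite(f"pics/{n}.png",cv2.cvtColor(im,cv2.COLOR_RGB2BGR));return im
E
python3 - <<'E'
from h import *
np.set_printoptions(precision=4,suppress=True)
s=sense();print(s)
for c in("side","top"):
    save(c,c+"0");print(c,get_calibration(c)["T"])
    for t in("cap_center","stud_seat","scale","foot","locknut"):
        for r in spot_point(c,t)[:5]:
            u,v=r["location"][0]*640,r["location"][1]*480
            z={"cap_center":.011,"stud_seat":.11}.get(t,0)
            print(c,t,round(r["conf"],2),round(u,1),round(v,1),onz(c,u,v,z))
E
```

```text
pics
{'time_s': 0.0, 'joints': array([-61.788 ,  22.0914,   0.3786,  -0.0303, -68.4126, -14.8171]), 'joint_velocities': array([-0.0079,  0.0012, -0.0448, -0.0599,  0.075 , -0.0463]), 'effort': array([  0.0006, -39.0668,  18.7405,   4.22  ,   0.0109,  -0.0002]), 'tcp_pos': array([ 0.1447, -0.6074,  0.2214]), 'ee_rot': array([[-0.9728, -0.2315, -0.0006],
       [-0.2315,  0.9728,  0.0022],
       [ 0.0001,  0.0022, -1.    ]]), 'wrist_force': array([0.557 , 0.711 , 0.4219]), 'moment': array([-0.0082, -0.0303,  0.0155]), 'gripper_width': 1.008784636389438}
side [[-0.7035  0.4462 -0.5532 -0.1777]
 [-0.7106 -0.4556  0.5361  0.6558]
 [-0.0129  0.7703  0.6376  0.8654]
 [ 0.      0.      0.      1.    ]]
side cap_center 0.77 269.4 367.1 [0.362  0.2649 0.011 ]
side cap_center 0.66 218.8 392.7 [0.3836 0.3677 0.011 ]
side cap_center 0.5 238.0 356.8 [0.4234 0.2914 0.011 ]
side stud_seat 0.69 372.0 212.5 [ 0.4599 -0.134   0.11  ]
side scale 0.56 322.7 249.7 [ 0.5396 -0.0558  0.    ]
side foot 0.77 169.8 369.9 [0.499  0.3993 0.    ]
side locknut 0.66 203.6 324.0 [0.5488 0.2838 0.    ]
side locknut 0.53 169.5 368.7 [0.5018 0.3982 0.    ]
top [[ 0.0069  0.982  -0.1887  0.2148]
 [-0.9998  0.0102  0.0163 -0.0015]
 [ 0.018   0.1885  0.9819  1.5011]
 [ 0.      0.      0.      1.    ]]
top cap_center 0.69 196.0 256.3 [0.424  0.3083 0.011 ]
top cap_center 0.55 175.3 269.6 [0.3861 0.3638 0.011 ]
top cap_center 0.46 215.0 283.6 [0.3479 0.2521 0.011 ]
top stud_seat 0.51 356.8 240.5 [ 0.4564 -0.1349  0.11  ]
top scale 0.87 322.0 219.7 [ 0.5353 -0.0454  0.    ]
top foot 0.49 167.3 227.5 [0.5077 0.3959 0.    ]
top locknut 0.46 210.0 213.4 [0.5503 0.2769 0.    ]
```

View pics/side0.png

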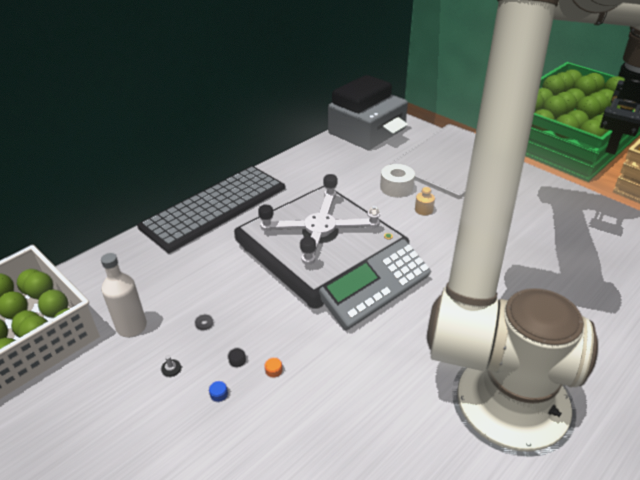

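View pics/top0.png

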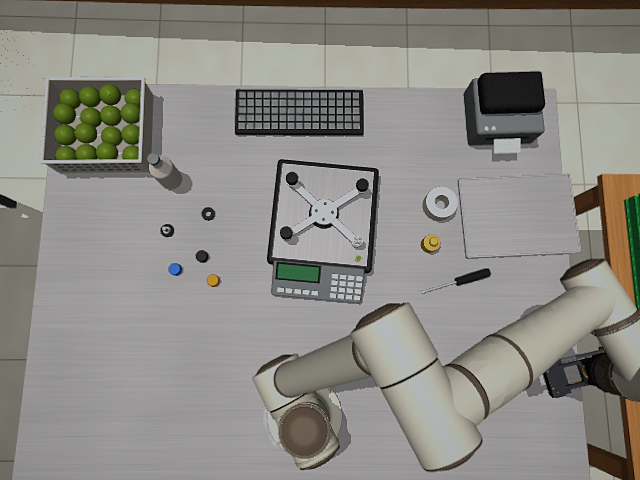

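```bash
python3 - <<'E'
import cv2
a=cv2.imread('pics/side0.png')[310:430,130:310];b=cv2.imread('pics/top0.png')[190:310,140:320]
cv2.imwrite('pics/z0.png',cv2.resize(cv2.hconcat([a,b]),(792,264),interpolation=2))
a=cv2.imread('pics/side0.png')[150:290,250:450];b=cv2.imread('pics/top0.png')[150:290,270:470]
cv2.imwrite('pics/z1.png',cv2.resize(cv2.hconcat([a,b]),(800,280),interpolation=2))
E
```

```text
(no output)
```

View pics/z0.png

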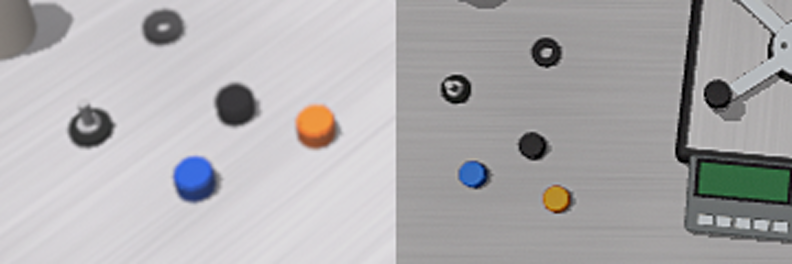

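View pics/z1.png

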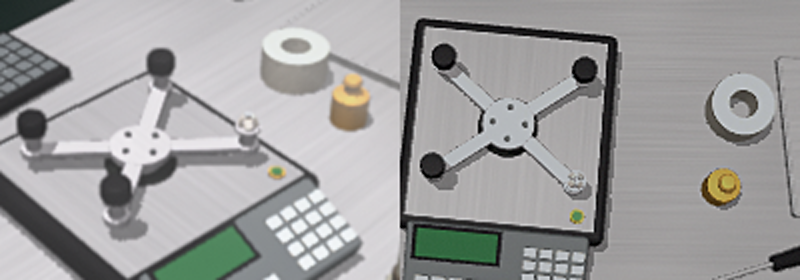

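The black cap is at side (237,357) and top (202,256), with the blue and orange look-alikes beside it. The bare stud is at side (374,213) and top (358,241). Next I'll refine both by fitting silhouettes, using the three fitted caps to get the scale pose.

```bash
cat > fit.py <<'E'
from h import *
from scipy.optimize import least_squares
def blob(n,u,v,r=22,th=70):
    im=cv2.imread(f'pics/{n}.png').max(axis=2)
    m=np.zeros(im.shape,np.uint8);u,v=int(u),int(v)
    m[v-r:v+r,u-r:u+r]=(im[v-r:v+r,u-r:u+r]<th)
    k,l,st,ce=cv2.connectedComponentsWithStats(m)
    i=l[v,u];return st[i],ce[i]
def cylcen(cam,p,zb,R=.017,H=.022):
    a=np.linspace(0,2*np.pi,40)
    pts=np.array([proj(cam,[p[0]+R*np.cos(t),p[1]+R*np.sin(t),z]) for t in a for z in(zb,zb+H)],np.float32)
    h=cv2.convexHull(pts);M=cv2.moments(h)
    return np.array([M['m10']/M['m00'],M['m01']/M['m00']]),M['m00']
E
python3 - <<'E'
from fit import *
np.set_printoptions(precision=4,suppress=True)
for th in(55,70,85):
  print(th)
  for nm,s,t,zb,g in[("cap",(237,357),(202,256),0,(.42,.3)),("A",(331,181),(362,185),.11,(.6,-.14)),("B",(266,212),(292,178),.11,(.6,.03)),("C",(308,243),(286,233),.11,(.47,.05))]:
    bs,bt=blob("side0",*s,th=th),blob("top0",*t,th=th)
    f={}
    for c,b in(("side",bs),("top",bt)):
        f[c]=least_squares(lambda p:cylcen(c,p,zb)[0]-b[1],g,diff_step=1e-3).x
        print(nm,c,b[0],b[1],f[c],"area model",round(cylcen(c,f[c],zb)[1]))
E
```

```text
55
cap side [     0      0    640    480 307114] [319.5229 239.466 ] [ 0.5626 -0.0682] area model 200Traceback (most recent call last):
  File "<stdin>", line 9, in <module>
    return func(*args, **kwargs)
    result = trf(vector_fun.fun, vector_fun.jac, x0, f0, J0, lb, ub, ftol, xtol,
                 gtol, max_nfev, x_scale, loss_function, tr_solver,
                 tr_options.copy(), verbose, callback=callback_wrapped)
    return trf_no_bounds(
        fun, jac, x0, f0, J0, ftol, xtol, gtol, max_nfev, x_scale,
        loss_function, tr_solver, tr_options, verbose, callback=callback)
    J = jac(x)
    self._update_jac()
    ~~~~~~~~~~~~~~~~^^
    self.J = self.jac_wrapped(xp_copy(self.x), f0=self.f)
             ~~~~~~~~~~~~~~~~^^^^^^^^^^^^^^^^^^^^^^^^^^^^
    J, dct = approx_derivative(
             ~~~~~~~~~~~~~~~~~^
        self.fun,
        ^^^^^^^^^
    ...<2 lines>...
        **self.finite_diff_options,
        ^^^^^^^^^^^^^^^^^^^^^^^^^^^
    )
    ^
    J, _nfev = _dense_difference(fun_wrapped, x0, f0, h,
               ~~~~~~~~~~~~~~~~~^^^^^^^^^^^^^^^^^^^^^^^^
          
[... 297 characters left out ...]
self.kwargs))
                      ~~~~~~~~^^^^^^^^^^^^^^^^^^^^^^^^^^^^^^
    return np.atleast_1d(self.fun(x))
                         ~~~~~~~~^^^
    return self.f(x, *self.args, **self.kwargs)
           ~~~~~~^^^^^^^^^^^^^^^^^^^^^^^^^^^^^^
  File "<stdin>", line 9, in <lambda>
  File "fit.py", line 11, in cylcen
    pts=np.array([proj(cam,[p[0]+R*np.cos(t),p[1]+R*np.sin(t),z]) for t in a for z in(zb,zb+H)],np.float32)
                  ~~~~^^^^^^^^^^^^^^^^^^^^^^^^^^^^^^^^^^^^^^^^^^^
  File "h.py", line 10, in proj
    c=get_calibration(cam);K=np.array(c["K"],float);d=np.array(c["dist"],float);T=np.linalg.inv(np.array(c["T"],float))
ValueError: time passes only in moves, steps and waits
```

```bash
python3 - <<'E'
s=open('h.py').read()
s=s.replace("from station import sense, capture, get_calibration,","import functools\nfrom station import sense, capture, get_calibration as _gc,").replace("def ray","get_calibration=functools.lru_cache(None)(lambda n:_gc(n))\ndef ray",1)
open('h.py','w').write(s)
s=open('fit.py').read()
s=s.replace("i=l[v,u];","i=1+np.argmax(st[1:,4]);").replace("r=22","r=13")
open('fit.py','w').write(s)
E
cat > run.py <<'E'
from fit import *
np.set_printoptions(precision=4,suppress=True)
for th in(50,75):
  print(th)
  for nm,s,t,zb,g in[("cap",(237,357),(202,256),0,(.42,.3)),("A",(331,181),(362,185),.11,(.6,-.14)),("B",(266,212),(292,178),.11,(.6,.03)),("C",(308,243),(286,233),.11,(.47,.05))]:
    for c,b in(("side",blob("side0",*s,th=th)),("top",blob("top0",*t,th=th))):
        f=least_squares(lambda p:cylcen(c,p,zb)[0]-b[1],g,diff_step=1e-3).x
        print(nm,c,b[0],b[1],f,"area model",round(cylcen(c,f,zb)[1]))
E
python3 run.py
```

```text
50
cap side [230 358  15   8  43] [237.6047 362.6744] [0.4129 0.3008] area model 332
cap top [196 250  12  13 100] [201.72 255.94] [0.4251 0.2923] area model 137Traceback (most recent call last):
  File "run.py", line 6, in <module>
    for c,b in(("side",blob("side0",*s,th=th)),("top",blob("top0",*t,th=th))):
                       ~~~~^^^^^^^^^^^^^^^^^^
  File "fit.py", line 8, in blob
    i=1+np.argmax(st[1:,4]);return st[i],ce[i]
        ~~~~~~~~~^^^^^^^^^^
    return _wrapfunc(a, 'argmax', axis=axis, out=out, **kwds)
    return bound(*args, **kwds)
ValueError: attempt to get argmax of an empty sequence
```

```bash
sed -i 's/(50,75)/(80,100,120)/' run.py; python3 run.py
```

```text
80
cap side [229 349  17  18 242] [236.7314 357.4298] [0.4239 0.2941] area model 326
cap top [196 250  13  13 128] [201.8906 256.125 ] [0.4246 0.2918] area model 137
A side [324 175  13  13 144] [329.8819 181.0833] [ 0.605  -0.1471] area model 197
A top [356 178  13  14 133] [361.9699 184.7669] [ 0.6065 -0.1489] area model 151
B side [259 205  14  15 177] [265.4124 212.0452] [0.6214 0.0416] area model 231
B top [286 172  12  13 129] [291.5426 178.0698] [0.6229 0.0405] area model 150
C side [301 230  15  23 235] [307.3617 242.7404] [0.4777 0.0502] area model 268
C top [280 226  14  15 132] [286.0379 232.6439] [0.4734 0.0527] area model 148
100
cap side [228 348  18  19 260] [236.7154 357.4654] [0.4239 0.2942] area model 326
cap top [196 250  13  13 134] [201.9627 256.0299] [0.4249 0.2916] area model 137
A side [323 175  14  14 160] [329.9062 181.3438] [ 0.6042 -0.1463] area model 198
A top [356 178  13  14 140] [361.9929 184.7286] [ 0.6066 -0.149 ] area model 151
B side [258 205  16  15 186] [265.414  212.0806] [0.6213 0.0417] area model 231
B top [286 172  12  13 135] [291.6    178.1111] [0.6227 0.0404] area model 150
C side [300 230  17  24 270] [307.337  242.8519] [0.4775 0.0505] area model 268
C top [280 226  19  15 155] [286.5226 233.1677] [0.472  0.0514] area model 148
120
cap side [228 348  19  19 281] [236.7865 357.3737] [0.424  0.2939] area model 326
cap top [195 250  15  13 141] [202.0496 256.0851] [0.4247 0.2914] area model 137
A side [318 174  19  20 204] [329.6471 182.7206] [ 0.6005 -0.1416] area model 199
A top [353 172  22  26 287] [364.5993 188.2056] [ 0.597  -0.1559] area model 151
B side [253 205  26  20 246] [265.5976 213.4837] [0.617  0.0448] area model 232
B top [286 172  19  19 176] [292.8352 179.6193] [0.6186 0.037 ] area model 150
C side [300 230  17  26 307] [307.57   243.5765] [0.4755 0.0518] area model 269
C top [280 226  19  19 225] [288.3689 235.0044] [0.4672 0.0465] area model 148
```

Cap is at about (0.424, 0.293). The rigid fit to the fitted caps puts the stud at about (0.4565, -0.135), and the networks agree. Next is working out the approach.

```bash
cat > d.py <<'E'
import sys
from h import *
np.set_printoptions(precision=3,suppress=True)
s=sense();R=np.array(s["ee_rot"]);p=np.array(s["tcp_pos"])
print("t",s["time_s"],"p",p,"F",s["wrist_force"],"w",s["gripper_width"]*8.7,"yaw y",np.degrees(np.arctan2(R[1,1],R[0,1])),"j",s["joints"])
for a in sys.argv[1:]:
    q=np.array(eval(a),float);print(a,"cm tool:",100*R.T@(q-p))
E
python3 d.py "(.42,-.25,.27)" "(.4243,.293,.12)"
```

```text
t 0.6 p [ 0.145 -0.608  0.223] F [-0.775 -0.468 -0.244] w 8.688177345531118 yaw y 103.39727116282542 j [-61.786  22.041   0.453  -0.003 -68.412 -14.816]
(.42,-.25,.27) cm tool: [-35.061  28.446  -4.742]
(.4243,.293,.12) cm tool: [-48.06   81.169  10.258]
```

```bash
python3 -m inch '[{"fingers":8.7,"delta_pos":[-35,28.5,-5],"spin":0},{"fingers":8.7,"delta_pos":[-35,28.5,-5],"spin":0},{"fingers":8.7,"delta_pos":[-35,28.5,-5],"spin":0},{"fingers":8.7,"delta_pos":[-35,28.5,-5],"spin":0},{"fingers":8.7,"delta_pos":[-35,28.5,-5],"spin":0},{"fingers":8.7,"delta_pos":[-35,28.5,-5],"spin":0},{"fingers":8.7,"delta_pos":[-35,28.5,-5],"spin":0},{"fingers":8.7,"delta_pos":[-35,28.5,-5],"spin":0},{"fingers":8.7,"delta_pos":[-35,28.5,-5],"spin":0},{"fingers":5.5,"delta_pos":[-48.1,81.2,-5],"spin":0},{"fingers":5.5,"delta_pos":[-48.1,81.2,-5],"spin":0},{"fingers":5.5,"delta_pos":[-48.1,81.2,-5],"spin":0},{"fingers":5.5,"delta_pos":[-48.1,81.2,-5],"spin":0},{"fingers":5.5,"delta_pos":[-48.1,81.2,-5],"spin":0},{"fingers":5.5,"delta_pos":[-48.1,81.2,-5],"spin":0},{"fingers":5.5,"delta_pos":[-48.1,81.2,-5],"spin":0},{"fingers":5.5,"delta_pos":[-48.1,81.2,-5],"spin":0},{"fingers":5.5,"delta_pos":[-48.1,81.2,-5],"spin":0},{"fingers":5.5,"delta_pos":[-48.1,81.2,-5],"spin":0},{"fingers":5.5,"delta_pos":[-48.1,81.2,-5],"spin":0}]'; python3 d.py "(.4243,.293,.004)"
```

```text
time_s: 2.6
tcp_pos: [0.4242, 0.2957, 0.2729]
ee_rot: [[-0.973, -0.233, 0.001], [-0.233, 0.973, 0.001], [-0.001, 0.0, -1.0]]
wrist_force: [0.7, -0.1, 1.3]
gripper_width: 0.629
t 2.6 p [0.424 0.296 0.273] F [ 0.701 -0.073  1.26 ] w 5.475824903421611 yaw y 103.45245261663221 j [  52.888    9.477   -9.686    0.008  -70.787 -129.438]
(.4243,.293,.004) cm tool: [ 0.069 -0.277 26.889]
```

```bash
python3 -m inch '[{"fingers":5.5,"delta_pos":[0,0,5],"spin":0},{"fingers":5.5,"delta_pos":[0,0,10],"spin":0},{"fingers":5.5,"delta_pos":[0,0,15],"spin":0},{"fingers":5.5,"delta_pos":[0,0,20],"spin":0},{"fingers":5.5,"delta_pos":[0,0,21],"spin":0},{"fingers":5.5,"delta_pos":[0,0,21],"spin":0}]'; python3 d.py "(.4243,.293,.004)"; python3 -c "
from h import *
save('side','side1')[0,0];save('top','top1')
a=cv2.imread('pics/side1.png')[270:430,130:330];b=cv2.imread('pics/top1.png')[170:330,100:300]
cv2.imwrite('pics/z2.png',cv2.resize(cv2.hconcat([a,b]),(800,320),interpolation=2))"
```

```text
time_s: 3.2
tcp_pos: [0.4244, 0.2929, 0.0617]
ee_rot: [[-0.973, -0.232, -0.002], [-0.232, 0.973, -0.003], [0.002, -0.002, -1.0]]
wrist_force: [-0.4, -0.2, 0.4]
gripper_width: 0.634
t 3.2 p [0.424 0.293 0.062] F [-0.41  -0.209  0.35 ] w 5.5196703254271045 yaw y 103.42088032479049 j [  52.675   22.033  -26.509    0.035  -41.652 -129.281]
(.4243,.293,.004) cm tool: [-0.007  0.031  5.773]
```

View pics/z2.png

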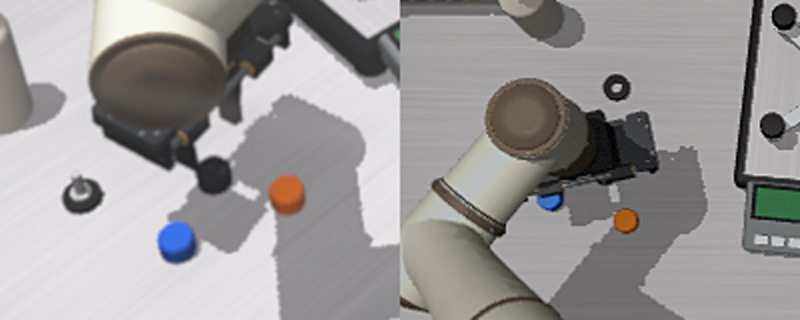

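The cap lies between the fingers, at side (~237,357), with blue and orange clear of them. I'll descend and close.

```bash
python3 -m inch '[{"fingers":5.5,"delta_pos":[0,0,3],"spin":0},{"fingers":5.5,"delta_pos":[0,0,4.5],"spin":0},{"fingers":5.5,"delta_pos":[0,0,5.4],"spin":0},{"fingers":5.5,"delta_pos":[0,0,5.6],"spin":0},{"fingers":3.2,"delta_pos":[0,0,5.6],"spin":0},{"fingers":3.2,"delta_pos":[0,0,5.6],"spin":0},{"fingers":3.2,"delta_pos":[0,0,5.6],"spin":0},{"fingers":3.2,"delta_pos":[0,0,5.6],"spin":0},{"fingers":5,"delta_pos":[0,0,5.6],"spin":0},{"fingers":5,"delta_pos":[0,0,5.6],"spin":5},{"fingers":5,"delta_pos":[0,0,5.6],"spin":8}]'; python3 d.py "(.4243,.293,.004)"
```

```text
time_s: 4.4
tcp_pos: [0.4246, 0.2934, 0.0066]
ee_rot: [[-0.996, -0.091, 0.0], [-0.091, 0.996, 0.0], [-0.0, 0.0, -1.0]]
wrist_force: [0.6, -0.1, 0.5]
gripper_width: 0.547
t 4.4 p [0.425 0.293 0.007] F [ 0.616 -0.126  0.487] w 4.762371936919176 yaw y 95.24369452930543 j [  52.68    27.009  -29.261   -0.001  -33.722 -137.436]
(.4243,.293,.004) cm tool: [ 0.037 -0.04   0.263]
```

```bash
python3 -m inch '[{"fingers":5,"delta_pos":[0,0,0.1],"spin":-8},{"fingers":5,"delta_pos":[0,0,0.1],"spin":-16},{"fingers":5,"delta_pos":[0,0,0.1],"spin":-24},{"fingers":5,"delta_pos":[0,0,0.1],"spin":-32},{"fingers":5,"delta_pos":[0,0,0.1],"spin":-40},{"fingers":5,"delta_pos":[0,0,0.1],"spin":-48},{"fingers":5,"delta_pos":[0,0,0.1],"spin":-56},{"fingers":5,"delta_pos":[0,0,0.1],"spin":-64},{"fingers":5,"delta_pos":[0,0,0.1],"spin":-72},{"fingers":5,"delta_pos":[0,0,0.1],"spin":-80},{"fingers":5,"delta_pos":[0,0,0.1],"spin":-85},{"fingers":5,"delta_pos":[0,0,0.1],"spin":-85},{"fingers":2.5,"delta_pos":[0,0,0.1],"spin":-85},{"fingers":2.5,"delta_pos":[0,0,0.1],"spin":-85},{"fingers":2.5,"delta_pos":[0,0,0.1],"spin":-85},{"fingers":2.5,"delta_pos":[0,0,0.1],"spin":-85},{"fingers":2.5,"delta_pos":[0,0,0.1],"spin":-85},{"fingers":2.5,"delta_pos":[0,0,0.1],"spin":-85}]'; python3 d.py "(.4243,.293,.15)"
```

```text
time_s: 6.2
tcp_pos: [0.4246, 0.2934, 0.0056]
ee_rot: [[0.007, -1.0, 0.0], [-1.0, -0.007, 0.0], [-0.0, -0.0, -1.0]]
wrist_force: [-0.2, 0.2, -0.4]
gripper_width: 0.382
t 6.2 p [0.425 0.293 0.006] F [-0.173  0.187 -0.37 ] w 3.3260568340987176 yaw y -179.614200404158 j [ 52.678  27.11  -29.307  -0.    -33.579 -52.292]
(.4243,.293,.15) cm tool: [  0.037   0.032 -14.443]
```

```bash
python3 -m inch '[{"fingers":2.5,"delta_pos":[0,0,-3],"spin":0},{"fingers":2.5,"delta_pos":[0,0,-8],"spin":0},{"fingers":2.5,"delta_pos":[0,0,-13],"spin":0},{"fingers":2.5,"delta_pos":[0,0,-18],"spin":0},{"fingers":2.5,"delta_pos":[5,-0.3,-18],"spin":0},{"fingers":2.5,"delta_pos":[10,-0.7,-18],"spin":0},{"fingers":2.5,"delta_pos":[15,-1,-18],"spin":0},{"fingers":2.5,"delta_pos":[20,-1.4,-18],"spin":0},{"fingers":2.5,"delta_pos":[25,-1.7,-18],"spin":0},{"fingers":2.5,"delta_pos":[30,-2,-18],"spin":0},{"fingers":2.5,"delta_pos":[35,-2.4,-18],"spin":0},{"fingers":2.5,"delta_pos":[39,-2.7,-18],"spin":0},{"fingers":2.5,"delta_pos":[42,-2.9,-17],"spin":0},{"fingers":2.5,"delta_pos":[42.8,-2.9,-16],"spin":0},{"fingers":2.5,"delta_pos":[42.8,-2.9,-16],"spin":0},{"fingers":2.5,"delta_pos":[42.8,-2.9,-16],"spin":0},{"fingers":2.5,"delta_pos":[42.8,-2.9,-16],"spin":0}]'; python3 d.py "(.4565,-.135,.13)"; python3 -c "
from h import *
save('side','side2')[0,0];save('top','top2')
a=cv2.imread('pics/side2.png')[130:290,270:470];b=cv2.imread('pics/top2.png')[150:310,260:460]
cv2.imwrite('pics/z3.png',cv2.resize(cv2.hconcat([a,b]),(800,320),interpolation=2))
print(spot_point('side','stud_seat'),spot_point('side','cap_center'))"
```

```text
time_s: 7.9
tcp_pos: [0.4569, -0.1334, 0.166]
ee_rot: [[0.009, -1.0, 0.001], [-1.0, -0.009, -0.0], [0.0, -0.001, -1.0]]
wrist_force: [0.5, 1.3, 0.4]
gripper_width: 0.382
t 7.9 p [ 0.457 -0.133  0.166] F [0.458 1.277 0.426] w 3.3272486765430562 yaw y -179.49946543165174 j [  3.346  10.572 -24.683   0.004 -54.699  -2.848]
(.4565,-.135,.13) cm tool: [0.161 0.044 3.599]
[{'location': [0.5805, 0.4342], 'conf': 0.47}] [{'location': [0.4306, 0.7621], 'conf': 0.8}, {'location': [0.5936, 0.4017], 'conf': 0.72}, {'location': [0.3402, 0.8169], 'conf': 0.65}, {'location': [0.4992, 0.5238], 'conf': 0.35}]
```

View pics/z3.png

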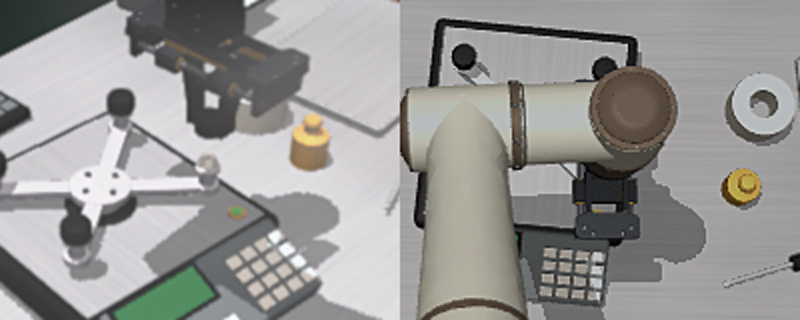

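```bash
python3 d.py "(.4565,-.1346,.130)"
```

```text
t 8.1 p [ 0.457 -0.134  0.166] F [-1.209 -0.481  0.219] w 3.3088766241684584 yaw y -179.51528762987869 j [  3.314  10.574 -24.681  -0.001 -54.694  -2.829]
(.4565,-.1346,.130) cm tool: [0.099 0.04  3.597]
```

```bash
python3 -m inch '[{"fingers":2.5,"delta_pos":[0.09,0.03,1.2],"spin":0},{"fingers":2.5,"delta_pos":[0.09,0.03,2.4],"spin":0},{"fingers":2.5,"delta_pos":[0.09,0.03,3.2],"spin":0},{"fingers":2.5,"delta_pos":[0.09,0.03,3.6],"spin":0},{"fingers":2.5,"delta_pos":[0.09,0.03,3.6],"spin":0},{"fingers":2.5,"delta_pos":[0.09,0.03,3.6],"spin":0}]'; python3 d.py "(.4565,-.1346,.125)"; python3 -c "
from h import *
save('side','side3')
a=cv2.imread('pics/side3.png')[170:250,320:420]
cv2.imwrite('pics/z4.png',cv2.resize(a,(750,600),interpolation=2))"
```

```text
time_s: 8.7
tcp_pos: [0.4566, -0.1353, 0.1299]
ee_rot: [[0.007, -1.0, 0.001], [-1.0, -0.007, -0.0], [0.0, -0.001, -1.0]]
wrist_force: [1.0, 0.5, -0.5]
gripper_width: 0.386
t 8.7 p [ 0.457 -0.135  0.13 ] F [ 0.96   0.456 -0.504] w 3.3565117777858138 yaw y -179.58598659964122 j [  3.111  13.105 -27.486   0.014 -49.373  -2.706]
(.4565,-.1346,.125) cm tool: [-0.068  0.012  0.49 ]
```

View pics/z4.png

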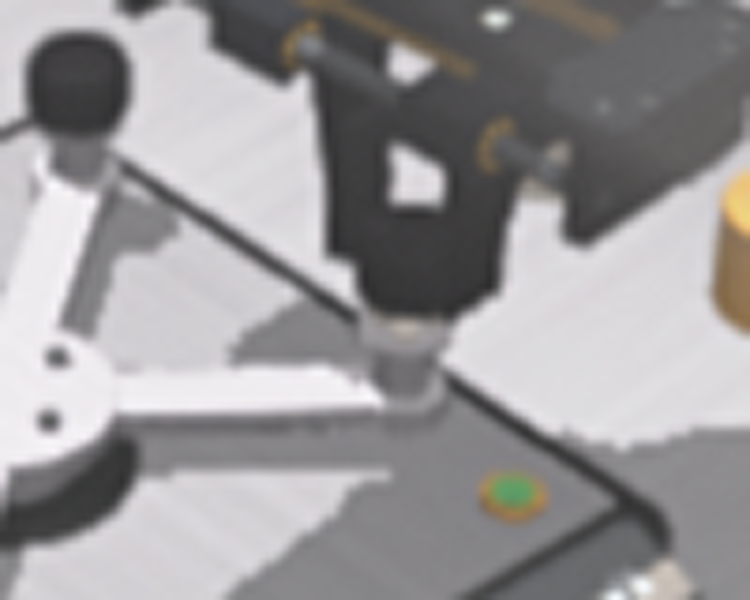

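```bash
python3 -c "
from h import *
np.set_printoptions(precision=1,suppress=True)
im=cv2.resize(cv2.imread('pics/side3.png')[170:250,320:420],(750,600),interpolation=2)
z=lambda p:((proj('side',p)-[320,170]+.5)*7.5)
a=np.linspace(0,6.283,60)
for x,y,h,r,col in[(.4558,-.1339,.11,.0145,(0,0,255)),(.4558,-.1339,.088,.009,(0,0,255)),(.4559,-.1346,.1243,.017,(0,255,0)),(.6043,-.1469,.11,.017,(255,0,0)),(.6043,-.1469,.132,.017,(255,0,0))]:
    q=np.array([z([x+r*np.cos(t),y+r*np.sin(t),h]) for t in a]);print(q.min(0),q.max(0))
    cv2.polylines(im,[q.astype(int)],True,col,1)
cv2.imwrite('pics/z5.png',im)"
```

```text
[355.6 299.6] [452.7 357.8]
[370.7 368.6] [430.3 405. ]
[350.5 255.2] [465.2 323. ]
[26.1 87.1] [132.2 146.6]
[25.7 29.6] [132.9  88.6]
```

View pics/z5.png

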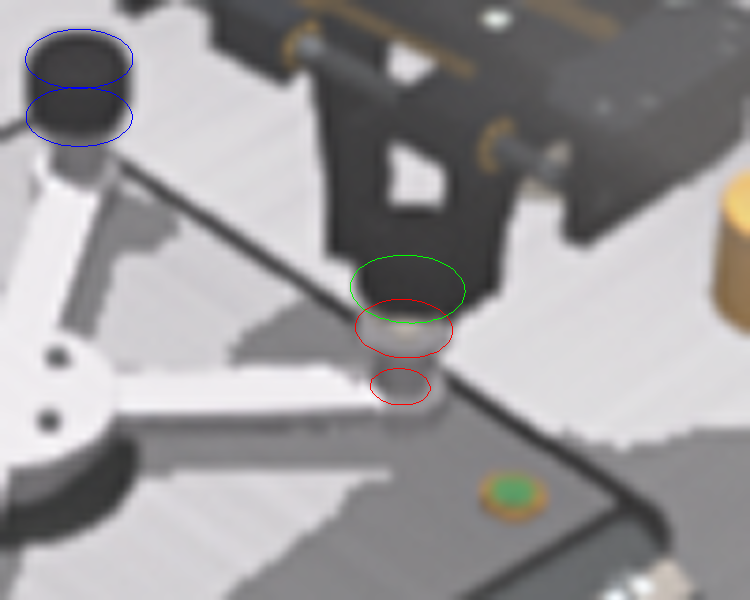

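The held cap lines up with the stud to within about 1 mm. Now I'll press down in small steps.

```bash
python3 -m inch '[{"fingers":2.5,"delta_pos":[-0.05,0,0.2],"spin":0},{"fingers":2.5,"delta_pos":[-0.05,0,0.4],"spin":0},{"fingers":2.5,"delta_pos":[-0.05,0,0.6],"spin":0},{"fingers":2.5,"delta_pos":[-0.05,0,0.6],"spin":0},{"fingers":2.5,"delta_pos":[-0.05,0,0.6],"spin":0}]'; python3 d.py "(.4565,-.1346,.1156)"
```

```text
time_s: 9.25
tcp_pos: [0.4572, -0.135, 0.1239]
ee_rot: [[0.007, -1.0, 0.002], [-1.0, -0.007, -0.0], [0.0, -0.002, -1.0]]
wrist_force: [2.1, -2.5, 0.7]
gripper_width: 0.377
t 9.25 p [ 0.457 -0.135  0.124] F [ 2.053 -2.53   0.684] w 3.2803386882801395 yaw y -179.5888566137739 j [  3.155  13.561 -27.933   0.037 -48.389  -2.769]
(.4565,-.1346,.1156) cm tool: [-0.039  0.073  0.831]
```

```bash
python3 -m inch '[{"fingers":2.5,"delta_pos":[0,0,0.1],"spin":0},{"fingers":2.5,"delta_pos":[0,0,0.1],"spin":0}]'; python3 -m inch '[{"fingers":2.5,"delta_pos":[0,0,0.1],"spin":0},{"fingers":2.5,"delta_pos":[0,0,0.1],"spin":0}]'
```

```text
time_s: 9.45
tcp_pos: [0.4574, -0.135, 0.1231]
ee_rot: [[0.007, -1.0, 0.002], [-1.0, -0.007, -0.001], [0.001, -0.002, -1.0]]
wrist_force: [4.2, -2.8, 1.7]
gripper_width: 0.384
time_s: 9.65
tcp_pos: [0.4575, -0.135, 0.1223]
ee_rot: [[0.007, -1.0, 0.003], [-1.0, -0.007, -0.001], [0.001, -0.003, -1.0]]
wrist_force: [4.0, -2.2, 3.4]
gripper_width: 0.381
```

```bash
python3 -m inch '[{"fingers":2.5,"delta_pos":[0.05,-0.1,0],"spin":0},{"fingers":2.5,"delta_pos":[0.05,-0.1,0],"spin":0}]'; python3 d.py;  python3 -m inch '[{"fingers":2.5,"delta_pos":[0,0,0.1],"spin":0},{"fingers":2.5,"delta_pos":[0,0,0.1],"spin":0}]'
```

```text
time_s: 9.85
tcp_pos: [0.4578, -0.1354, 0.122]
ee_rot: [[0.007, -1.0, 0.001], [-1.0, -0.007, -0.0], [0.0, -0.001, -1.0]]
wrist_force: [2.6, -3.0, 5.1]
gripper_width: 0.381
t 9.85 p [ 0.458 -0.135  0.122] F [ 2.633 -2.989  5.15 ] w 3.3174386972941106 yaw y -179.58943105405757 j [  3.088  13.796 -27.936   0.027 -48.207  -2.696]
time_s: 10.05
tcp_pos: [0.458, -0.1355, 0.1214]
ee_rot: [[0.007, -1.0, 0.002], [-1.0, -0.007, -0.001], [0.001, -0.002, -1.0]]
wrist_force: [2.9, -2.7, 6.3]
gripper_width: 0.383
```

```bash
python3 -m inch '[{"fingers":2.5,"delta_pos":[0.08,-0.08,0],"spin":0},{"fingers":2.5,"delta_pos":[0.08,-0.08,0.05],"spin":0},{"fingers":2.5,"delta_pos":[0.08,-0.08,0.1],"spin":0}]'; python3 -m inch '[{"fingers":2.5,"delta_pos":[0,0,0.1],"spin":0},{"fingers":2.5,"delta_pos":[0,0,0.1],"spin":0}]'
```

```text
time_s: 10.35
tcp_pos: [0.4585, -0.1362, 0.121]
ee_rot: [[0.008, -1.0, 0.001], [-1.0, -0.008, -0.0], [0.0, -0.001, -1.0]]
wrist_force: [-0.7, 0.1, 12.3]
gripper_width: 0.385
time_s: 10.55
tcp_pos: [0.4581, -0.1359, 0.1192]
ee_rot: [[0.007, -1.0, 0.001], [-1.0, -0.007, 0.0], [-0.0, -0.001, -1.0]]
wrist_force: [2.0, -1.4, 0.3]
gripper_width: 0.383
```

The force built to 12 N and then dropped to 0.3 N, so the cap clicked. I'll keep pressing toward the seat.

```bash
python3 -m inch '[{"fingers":2.5,"delta_pos":[0,0,0.1],"spin":0},{"fingers":2.5,"delta_pos":[0,0,0.2],"spin":0},{"fingers":2.5,"delta_pos":[0,0,0.2],"spin":0}]'; python3 -m inch '[{"fingers":2.5,"delta_pos":[0,0,0.1],"spin":0},{"fingers":2.5,"delta_pos":[0,0,0.1],"spin":0}]'
```

```text
time_s: 10.85
tcp_pos: [0.457, -0.1359, 0.1156]
ee_rot: [[0.006, -1.0, -0.003], [-1.0, -0.006, 0.001], [-0.001, 0.003, -1.0]]
wrist_force: [1.2, 0.2, -2.2]
gripper_width: 0.381
time_s: 11.05
tcp_pos: [0.4571, -0.1359, 0.1154]
ee_rot: [[0.007, -1.0, -0.002], [-1.0, -0.007, 0.0], [-0.0, 0.002, -1.0]]
wrist_force: [-0.7, 0.5, 3.6]
gripper_width: 0.381
```

```bash
for i in 1 2; do python3 -m inch '[{"fingers":2.5,"delta_pos":[0,0,0.1],"spin":0},{"fingers":2.5,"delta_pos":[0,0,0.1],"spin":0}]'; done
```

```text
time_s: 11.25
tcp_pos: [0.4572, -0.136, 0.1153]
ee_rot: [[0.007, -1.0, -0.002], [-1.0, -0.007, -0.0], [-0.0, 0.002, -1.0]]
wrist_force: [-2.8, 2.4, 9.1]
gripper_width: 0.383
time_s: 11.45
tcp_pos: [0.4572, -0.136, 0.1152]
ee_rot: [[0.008, -1.0, -0.002], [-1.0, -0.008, -0.0], [0.0, 0.002, -1.0]]
wrist_force: [-4.4, 2.6, 15.5]
gripper_width: 0.384
```

```bash
python3 -m inch '[{"fingers":2.5,"delta_pos":[-0.05,0.08,0.1],"spin":0},{"fingers":2.5,"delta_pos":[-0.05,0.08,0.1],"spin":0}]';python3 -m inch '[{"fingers":2.5,"delta_pos":[-0.02,0.03,0.07],"spin":0},{"fingers":2.5,"delta_pos":[-0.02,0.03,0.07],"spin":0},{"fingers":2.5,"delta_pos":[-0.02,0.03,0.07],"spin":0}]'; python3 -c "
from h import *
save('side','side6')
a=cv2.imread('pics/side6.png')[150:270,290:440]
cv2.imwrite('pics/z6.png',cv2.resize(a,(750,600),interpolation=2))
print(sense()['wrist_force'],sense()['tcp_pos'])"
```

```text
time_s: 11.65
tcp_pos: [0.4572, -0.1359, 0.1152]
ee_rot: [[0.008, -1.0, 0.0], [-1.0, -0.008, -0.001], [0.001, -0.0, -1.0]]
wrist_force: [-4.9, 2.8, 18.6]
gripper_width: 0.38
time_s: 11.95
tcp_pos: [0.4572, -0.1359, 0.1151]
ee_rot: [[0.008, -1.0, 0.001], [-1.0, -0.008, -0.002], [0.002, -0.001, -1.0]]
wrist_force: [-5.5, 1.1, 21.7]
gripper_width: 0.377
[-5.05798696  1.41108698 21.93815161] [ 0.45720975 -0.13593452  0.11509619]
```

View pics/z6.png

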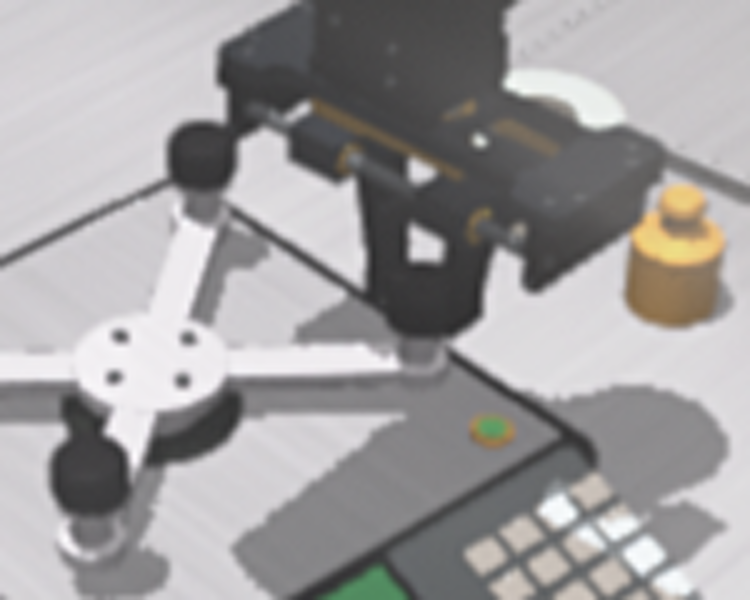

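View pics/side6.png

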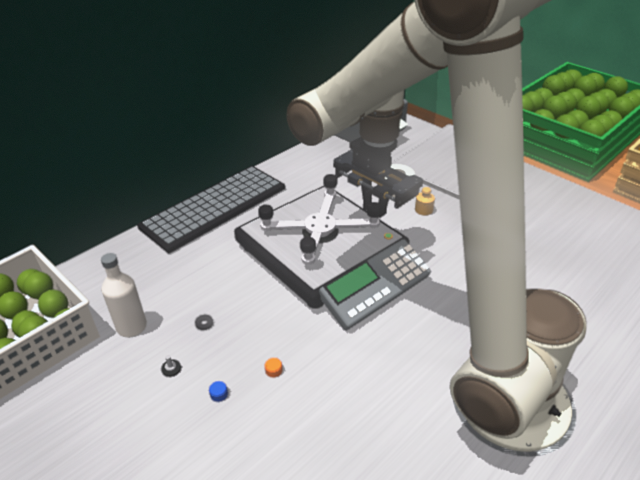

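The cap covers the flange at side (~374,212), everything else is in its place, and the press is steady at about 22 N. One short hold check, then I'll hand in.

```bash
python3 -m inch '[{"fingers":2.5,"delta_pos":[0,0,0],"spin":0},{"fingers":2.5,"delta_pos":[0,0,0],"spin":0},{"fingers":2.5,"delta_pos":[0,0,0],"spin":0},{"fingers":2.5,"delta_pos":[0,0,0],"spin":0}]' && python3 -c "
from station import finish_job;print(finish_job())"
```

```text
time_s: 12.4
tcp_pos: [0.4572, -0.1359, 0.1151]
ee_rot: [[0.008, -1.0, 0.001], [-1.0, -0.008, -0.002], [0.002, -0.001, -1.0]]
wrist_force: [-6.0, 2.2, 22.7]
gripper_width: 0.386
the job is handed in; nothing more can be done
None
```

The black cap is on the bare stud, pressed fully home, and the fingers are still holding it down with about 22 N. I handed the job in at 12.4 s.

- **Grip:** I closed on the cap twice at right angles to centre it, then carried it over to the stud.
- **Click:** resistance rose to about 12 N with the cap's edge a little over 5 mm above the seat, then fell to about 0 N.
- **Seat:** the rigid stop came at TCP height 0.1155 m, against 0.1156 m expected for fully home. I then raised the push gradually, and the highest force I read was 22.7 N.
- **Last checks:** the push was steady over a 0.4 s hold and the side picture shows the cap covering the flange. The other things it shows are where they were; the screwdriver is not in that view.
- **Not perfect:**
  - The stud was 1–2 mm from my camera estimate, so I shifted the cap towards it during the press to relieve the side force.
  - About 6 N of side force remains in the final hold.
  - The arm hid the stud from the top camera, so the seating was confirmed only by the side picture, the height and the force.

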